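# Clear the modules, draw the spare electrode bar, put the modules back

### The arm

A 7-joint arm with a two-finger parallel gripper is mounted at the origin on the work surface. World frame = base frame: x ahead of the robot, y to its left, z up, the work surface at z = 0. Lengths are in m, angles in rad, forces in N, time in s.
With the tool pointing down it reaches from about 0.35 to 0.9 m from the base axis. Payload 8.1 kg.
Tool frame: the origin (TCP) lies at the very end of the fingers, on their centre line; the grasp point (between the pads) lies grip_depth behind it (grip_depth is the distance from the TCP to the grasp point, in m); z points along the fingers, y is the line along which they close (so a half turn about z gives the same grasp; the last joint's range is limited). The gripper opens to 92 mm and grips with 3 to 60 N. Pads are 19 mm wide; open, the fingers measure 130 mm over their backs; the gripper's body (75 mm by 190 mm) begins 47 mm behind the grasp point.
Start: joints at [1.184, 0.434, 0.025, 1.573, -0.012, 1.134, -0.075], TCP at [0.175, -0.6, 0.227] pointing down, gripper open.
Joint ranges: [-2.62, 2.62], [-0.44, 2.09], [-1.27, 1.32], [0.08, 2.57], [-1.32, 4.46], [0.12, 2], [-2.74, 2.74]. Speed limits (rad/s): [2.22, 2.22, 3.01, 3.01, 3.14, 3.14, 3.14].

### API

Orientations are given as a unit quaternion [w, x, y, z].
In Python, from rig import get_obs, capture, close_job, grip_depth gives the robot as it stands. The module is installed in compiled form; this text tells all that it offers.
- The arm moves only by the tool jog_arm, never from a script. Its argument "motion" is a list of rows, each an object with "delta_pos": the shift along the tool's x, y, z in cm, a list of three; "yaw": the turn about the tool's z in rad; "gripper": the finger opening in cm, from 0 to 9.18. A call has 1 to 8 rows; each row is the pose to reach, as a shift and turn from the pose commanded when the call began, along the tool's axes at that moment; what a row does not reach only later rows make up. A row lasts 1/12 s, in which the tool goes at most 41.7 mm and 7.16 degrees, less where a joint would pass 70% of its speed; a pose out of reach is approached as far as the arm can. A call with a gripper value outside its range is refused whole. The fingers move at their own pace and stop on an object; the grip force is fixed at half the most. Time passes only in rows, so rows that repeat a pose let the fingers close. It gives the time, the measured TCP pose, the force, the opening and the grip force at its end, in the units of the state.
- get_obs(): the state, without advancing time (a new reading comes with each control period).
- capture(name): name is "side" or "top"; returns a dict with "frame" (400x640x3 uint8, red, green, blue), "z_map" (400x640 float32, m along the optical axis (not along the pixel's ray), 0 where there is no reading), "fx", "fy", "cx", "cy" (pixels), "rvec" (rotation vector, rad) and "tvec" (3), from world to camera coordinates, as OpenCV has them. Camera axes: x right, y down, z forward; pixel columns grow to the right and rows downward; lengths in m; the calibration is good to about 2 mm. A picture is of the moment at which its call begins.
- close_job(): hands the job in; it is judged then, once.
The state is a dict: "t": time; "joint_positions": joint angles; "qd": joint speeds; "joint_torque": joint torques, N m; "position": TCP position; "eef_rot": TCP orientation; "contact_force": force on the tool from outside, world axes, zero at the start; "torque": the same for the moment, N m; "grip_width": finger opening in m; "grip_force": force on a finger pad.
Only numpy, scipy, OpenCV 4.12 (cv2) and the standard library are available. Lean on these libraries where they do the work, as an engineer would, in place of code of your own. Each camera call takes 0.05 s, during which the arm holds its last target. There are 200 camera calls.

### The job

The spare copper electrode bar is needed, but three battery modules stand in front of its storage tube: first shift all three, upright, into the shallow grey side tray. Then draw the bar out of the tube and lay it centred in both V notches of the bar rest. Finally stand each module upright and square on the middle of the pad of its own colour, without ever toppling a module or letting the bar fall on the bench, and leave everything at rest.

Things in the scene. Friction and masses are not known exactly. Their poses are not given: they have to be found in the camera images.
- green_module: Battery module with green cells: an upright block 44 (x) x 66 (y) x 75 mm tall, 2 x 3 round cells between black holders, green cell ends and two nickel strips along y seen on top; 0.3 to 0.6 kg. Origin: centre of its underside; z up, y along the 66 mm side. At the start it stands on the pad of its own colour, within about 4 mm of the pad's middle.
- blue_module: Battery module with blue cells: an upright block 44 (x) x 66 (y) x 75 mm tall, 2 x 3 round cells between black holders, blue cell ends and two nickel strips along y seen on top; 0.3 to 0.6 kg. Origin: centre of its underside; z up, y along the 66 mm side. At the start it stands on the pad of its own colour, within about 4 mm of the pad's middle.
- orange_module: Battery module with orange cells: an upright block 44 (x) x 66 (y) x 75 mm tall, 2 x 3 round cells between black holders, orange cell ends and two nickel strips along y seen on top; 0.3 to 0.6 kg. Origin: centre of its underside; z up, y along the 66 mm side. At the start it stands on the pad of its own colour, within about 4 mm of the pad's middle.
- green_pad: Green pad fixed on the bench, 68 (x) x 86 (y) x 3 mm thick: the home of the green module. Origin: centre of its underside; the module's y axis lies along the pad's y axis (either way round). The three pads lie in a row about 91 mm apart, in front of the tube's mouth; which colour is nearest the mouth changes.
- blue_pad: Blue pad fixed on the bench, 68 (x) x 86 (y) x 3 mm thick: the home of the blue module. Origin: centre of its underside; the module's y axis lies along the pad's y axis (either way round). The three pads lie in a row about 91 mm apart, in front of the tube's mouth; which colour is nearest the mouth changes.
- orange_pad: Orange pad fixed on the bench, 68 (x) x 86 (y) x 3 mm thick: the home of the orange module. Origin: centre of its underside; the module's y axis lies along the pad's y axis (either way round). The three pads lie in a row about 91 mm apart, in front of the tube's mouth; which colour is nearest the mouth changes.
- bar: Copper electrode bar: a smooth round rod of 10 mm diameter, 300 mm long, about 0.2 kg. Origin: the middle of the rod, on its axis; its y axis runs along it. At the start it lies in the tube, 57 mm high (axis), with about 60 mm standing out of the mouth and 240 mm inside; it slides out straight with little friction, and sags a few mm when more than half of it is out. The modules stand in its way.
- tube: Fixed horizontal storage tube: square aluminium profile 22 mm outside, 16 mm bore, 275 mm long, closed at the far end, in two grey clamp blocks (tops 76 mm, bolt heads to 80 mm). The bore's axis is 60 mm above the bench. Origin: on the bench straight below the open mouth; the tube runs from there towards its +y, so the bar is drawn out towards its -y.
- tray: Fixed shallow grey tray, 110 (x) x 300 (y) mm outside, 4 mm floor and walls, rim 14 mm high: the side area, with room for the three modules in a row along its y. Origin: centre of its underside. It lies left or right of the middle, nearer the robot than the pads.
- rest: Fixed bar rest: aluminium base plate 60 (x) x 190 (y) x 8 mm with two grey posts 75 mm either side of its middle (along y), each with a white 90 degree V notch open at the top, 38 mm wide at its mouth; V bottom 53 mm and V top about 72 mm above the bench. Origin: centre of its underside; a bar lying along its y in both notches has its axis 60 mm above the bench. It lies on the other side from the tray.
Mind the look-alikes: they are no part of the job. What is meant by the blue_module is not pink, and is the smaller of those in its own colour. Of the things that look like the orange_module, take the one that is farthest to the robot's right at the start.

How it is judged:
On the way, in this order (a step that is already met when the one before it is completed fails the run):
1. All three modules stand upright and released in the side tray (angle between each of green_module, blue_module, orange_module's own z axis and vertical below 0.12 rad and linear speed of each of green_module, blue_module, orange_module below 0.03 m/s and x of green_module in the frame of tray between -0.04 and 0.04 m and y of green_module in the frame of tray between -0.125 and 0.125 m and z of each of green_module, blue_module, orange_module in the frame of tray below 0.01 m and contact force between the fingers and green_module below 0.2 N and x of blue_module in the frame of tray between -0.04 and 0.04 m and y of blue_module in the frame of tray between -0.125 and 0.125 m and contact force between the fingers and blue_module below 0.2 N and x of orange_module in the frame of tray between -0.04 and 0.04 m and y of orange_module in the frame of tray between -0.125 and 0.125 m and contact force between the fingers and orange_module below 0.2 N), for 0.2 s.
2. The bar lies released in both V notches of the rest, centred (horizontal distance between bar and rest below 0.015 m and z of bar in the frame of rest between 0.055 and 0.065 m and angle between the y axis of bar and the y axis of rest, either way round below 0.08 rad and linear speed of bar below 0.03 m/s and contact force between the fingers and bar below 0.2 N), for 0.2 s.
At the end, for the whole second after the job is handed in: The bar lies in both V notches of the rest, its middle within 15 mm of the rest's middle, along it within 0.08 rad; each module stands upright on the pad of its own colour, within 12 mm of the pad's middle and 0.2 rad of square (either way round); all released and at rest (all of step 2 and angle between each of green_module, blue_module, orange_module's own z axis and vertical below 0.12 rad and linear speed of each of green_module, blue_module, orange_module below 0.03 m/s and horizontal distance between green_module and green_pad below 0.012 m and z of green_module in the frame of green_pad below 0.008 m and angle between the y axis of green_module and the y axis of green_pad, either way round below 0.2 rad and horizontal distance between blue_module and blue_pad below 0.012 m and z of blue_module in the frame of blue_pad below 0.008 m and angle between the y axis of blue_module and the y axis of blue_pad, either way round below 0.2 rad and horizontal distance between orange_module and orange_pad below 0.012 m and z of orange_module in the frame of orange_pad below 0.008 m and angle between the y axis of orange_module and the y axis of orange_pad, either way round below 0.2 rad); the robot touches nothing.
It fails at once if A module is toppled (tilted over 0.8 rad) (angle between any of green_module, blue_module, orange_module's own z axis and vertical above 0.8 rad).
It fails at once if The bar is dropped on the bench (height (world z) of bar below 0.025 m).
It also fails if it takes over 131 s, if anything falls off the work surface, if the arm or the gripper's body presses on something with over 40 N, if the wrist force passes 120 N, or if a joint passes its speed limit or range.

## Working session

There is one attempt and no reset: what is moved stays moved. The work goes in short steps, Python scripts to look and compute and a tool call to move; the robot and the scene stay as the last step left them, time stands still between calls to the robot, and variables do not carry over. Pictures are saved under pics/ and viewed, at most 14 in all, crops included, and the job is handed in when it is done.

Besides the shell and the picture viewer there is one more tool, called as name(argument=value, ...) on one line, values as JSON. jog_arm: Moves the arm, as the interface text tells. Its arguments: {"type":"object","properties":{"motion":{"type":"array","items":{"type":"object","properties":{"delta_pos":{"type":"array","items":{"type":"number"}},"yaw":{"type":"number"},"gripper":{"type":"number"}}}}},"required":["motion"]}

```bash
mkdir -p pics; cat > h.py <<'E'
import numpy as np, cv2
from rig import get_obs, capture, close_job, grip_depth
def cam(n):
    c=capture(n); c['R']=cv2.Rodrigues(np.array(c['rvec'],float))[0]; c['t']=np.array(c['tvec'],float).ravel(); return c
def cloud(c):
    v,u=np.mgrid[:400,:640]; z=c['z_map']
    p=np.stack([(u-c['cx'])/c['fx']*z,(v-c['cy'])/c['fy']*z,z],-1)
    w=(p-c['t'])@c['R']; w[z<=0]=np.nan; return w
def save(n,im): cv2.imwrite('pics/'+n+'.png',im[...,::-1])
E
python3 - <<'E'
from h import *
o=get_obs(); print({k:np.round(v,3) for k,v in o.items()}, grip_depth if not callable(grip_depth) else grip_depth())
for n in('top','side'):
    c=cam(n); save(n+'0',c['frame']); np.savez(n+'0.npz',w=cloud(c),f=c['frame']); print(n,c['fx'],-c['R'].T@c['t'])
E
```

```text
{'t': np.float64(0.0), 'joint_positions': array([ 1.184,  0.435,  0.025,  1.574, -0.012,  1.134, -0.075]), 'qd': array([-0.   ,  0.001, -0.   ,  0.   ,  0.   , -0.   ,  0.001]), 'joint_torque': array([-2.0000e-03, -6.6785e+01,  9.8400e-01, -3.1446e+01, -6.1000e-02,
        4.3000e-02,  0.0000e+00]), 'position': array([ 0.175, -0.6  ,  0.226]), 'eef_rot': array([-0.001,  0.99 ,  0.141, -0.   ]), 'contact_force': array([-0.507, -0.212, -0.716]), 'torque': array([-0.019, -0.017, -0.022]), 'grip_force': np.float64(0.0), 'grip_width': np.float64(0.092)} 0.0188
top 384.32855723281017 [0.43922944 0.05345377 0.8756319 ]
side 388.5740708808133 [ 0.40851645 -0.54604398  0.5592646 ]
```

View pics/top0.png

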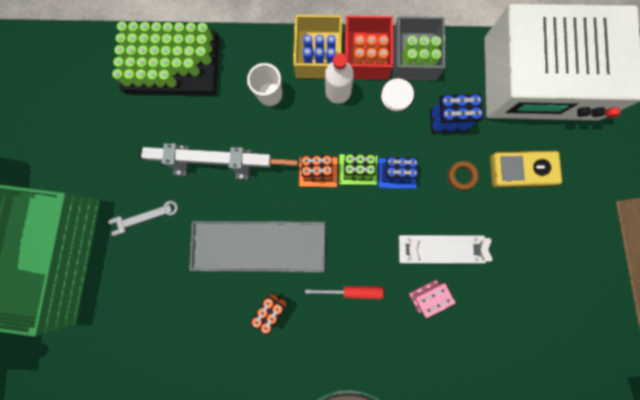

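View pics/side0.png

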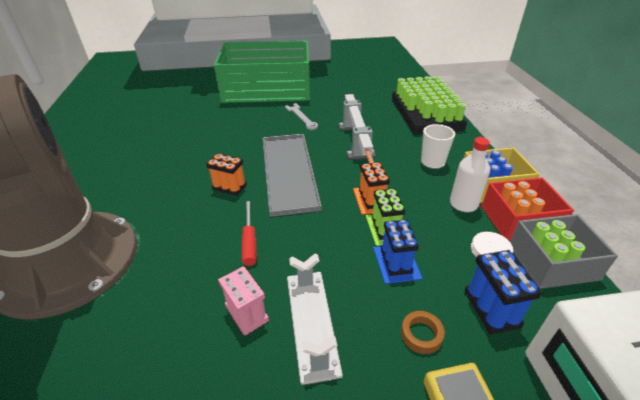

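Top view: pads and modules are at orange (318,170), green (358,167) and blue (400,172), with the tube mouth at (270,160). The tray is at (258,246) and the rest at (445,250). The decoys are the orange at (268,313), the big blue at (460,112) and the pink at (432,298). Next I measure poses from the point clouds.

```bash
cat > m.py <<'E'
from h import *
def rect(pts):
    (cx,cy),(a,b),ang=cv2.minAreaRect(pts.astype(np.float32)*1000)
    if a>b: ang+=90
    # ang+... -> direction of long side rel. to +y, deg
    box=cv2.boxPoints(((cx,cy),(a,b),ang if a<=b else ang-90))
    e=[box[1]-box[0],box[2]-box[1]]; L=max(e,key=np.linalg.norm)
    d=np.degrees(np.arctan2(-L[0],L[1])); d=(d+90)%180-90
    return [round(float(q),1) for q in (cx,cy,min(a,b),max(a,b),d)]
def scene(w,f):
    hsv=cv2.cvtColor(f,cv2.COLOR_RGB2HSV).astype(int); return w,hsv
def comps(mask,w,minn=60):
    n,l,s,c=cv2.connectedComponentsWithStats(mask.astype(np.uint8))
    for i in range(1,n):
        if s[i,4]>=minn: yield c[i].round(0),s[i,4],l==i
E
python3 - <<'E'
from m import *
for n in('top','side'):
    d=np.load(n+'0.npz'); w,hsv=scene(d['w'],d['f']); h,s,v=hsv[...,0],hsv[...,1],hsv[...,2]; z=w[...,2]
    print(n)
    for nm,lo,hi in(('mods',.066,.09),('flat/rim',.010,.018),('posts',.048,.085),('trayfloor',.0025,.0075)):
        print(nm)
        roi=(w[...,0]>.3)&(w[...,0]<.75)&(w[...,1]>-.45)&(w[...,1]<.5)
        for c,k,m in comps((z>lo)&(z<hi)&roi,w,50): print(c,k,rect(w[m][:,:2]),round(float(np.median(z[m]))if 0 else float(np.median(z[m])),4))
    for nm,a,b in(('orange',5,16),('green',35,50),('blue',108,125)):
        m=(h>=a)&(h<=b)&(s>150)&(v>90)&(z<.008)&(w[...,0]>.4)&(w[...,0]<.75)
        if m.sum()>50: print(nm,[x for x in [(c,k,rect(w[q][:,:2]),round(float(np.median(z[q])),4)) for c,k,q in comps(m,w,40)]])
E
```

```text
top
mods
[442. 115.] 75 [723.2, -176.2, 18.4, 50.8, -65.6] 0.0812
[529. 109.] 281 [737.4, -372.9, 13.0, 151.5, -4.4] 0.0795
[466. 121.] 69 [706.3, -226.9, 3.8, 61.8, 3.5] 0.0827
[203. 156.] 1631 [620.3, 328.6, 44.2, 281.5, -2.2] 0.0715
[316. 166.] 656 [604.5, 85.0, 44.5, 66.0, 3.5] 0.0762
[360. 164.] 662 [609.8, -6.3, 44.7, 65.2, 0.4] 0.0762
[402. 167.] 670 [605.3, -95.0, 44.5, 65.5, -0.9] 0.0763
[435. 300.] 744 [332.7, -164.4, 44.3, 66.7, 28.3] 0.0735
[271. 306.] 269 [305.6, 169.3, 35.1, 43.8, -29.0] 0.0733
flat/rim
[445. 127.] 127 [710.9, -208.9, 42.1, 95.3, -23.6] 0.0149
[493. 171.] 51 [614.7, -311.6, 6.3, 71.7, -83.0] 0.0136
[357. 178.] 54 [591.1, -6.7, 7.2, 65.6, 1.3] 0.0152
[258. 247.] 685 [431.2, 214.8, 109.9, 300.4, 1.0] 0.0135
[421. 290.] 59 [345.9, -150.6, 9.6, 54.7, 30.7] 0.013
[324. 292.] 97 [336.1, 62.6, 5.3, 83.6, -0.1] 0.0152
posts
[440. 117.] 118 [723.1, -177.0, 17.2, 50.0, -65.3] 0.0648
[525. 111.] 376 [737.4, -373.0, 13.2, 152.1, -4.5] 0.068
[464. 123.] 100 [709.3, -227.2, 9.6, 60.8, 3.5] 0.0643
[209. 157.] 1994 [619.2, 299.5, 44.2, 339.8, -2.2] 0.0708
[316. 166.] 6
[... 3086 characters left out ...]
7
[396. 270.] 457 [609.0, -100.6, 69.3, 86.2, -1.7] 0.0037
[483. 317.] 107 [709.9, -225.5, 29.0, 87.4, 24.2] 0.0052
[424. 324.] 53 [611.5, -231.8, 15.9, 39.2, 63.4] 0.0045
[419. 349.] 63 [596.8, -267.9, 16.1, 53.5, 69.2] 0.005
[320. 379.] 123 [440.8, -287.7, 13.5, 59.4, 89.6] 0.0064
orange [(array([361., 202.]), np.int32(202), [586.0, 82.8, 25.5, 88.5, 1.1], 0.0031), (array([425., 324.]), np.int32(58), [614.1, -233.0, 15.2, 39.9, 52.1], 0.0057), (array([416., 347.]), np.int32(69), [590.4, -264.2, 15.2, 53.7, 52.6], 0.0056)]
green [(array([374., 229.]), np.int32(95), [587.1, -6.8, 12.1, 89.5, 1.9], 0.0033)]
blue [(array([395., 270.]), np.int32(514), [608.2, -100.0, 67.8, 84.8, -1.5], 0.0033)]
```

```bash
cat > g.py <<'E'
import sys
from h import *
from scipy.spatial.transform import Rotation as Ro
# usage: g.py [x y z angdeg]...   mm ; prints cumulative deltas (cm) and yaw from the present pose
o=get_obs(); q=o['eef_rot']; R=Ro.from_quat([q[1],q[2],q[3],q[0]]).as_matrix(); p=o['position']
a=np.arctan2(R[1,1],R[0,1])
print('t',round(float(o['t']),2),'p',(p*1000).round(1),'yang',round(np.degrees(a),2),'tilt',R[:2,2].round(4),'w',round(float(o['grip_width']),4),'f',round(float(o['grip_force']),1),'q7',round(float(o['joint_positions'][6]),2))
v=list(map(float,sys.argv[1:]))
for i in range(0,len(v),4):
    d=R.T@(np.array(v[i:i+3])/1000-p)*100
    print(d.round(2),'yaw',round(float(-(np.radians(v[i+3])-a)),4))
E
python3 g.py 607 -95.6 120 -1
```

```text
t 0.1 p [ 174.8 -599.6  226. ] yang -73.74 tilt [-0.0005  0.0013] w 0.0914 f 0.0 q7 -0.08
[ 55.6  -36.27  10.65] yaw -1.2696
```

jog_arm(motion=[{"delta_pos":[55.6,-36.3,10.6],"yaw":-1.27,"gripper":9},{"delta_pos":[55.6,-36.3,10.6],"yaw":-1.27,"gripper":9},{"delta_pos":[55.6,-36.3,10.6],"yaw":-1.27,"gripper":9},{"delta_pos":[55.6,-36.3,10.6],"yaw":-1.27,"gripper":9},{"delta_pos":[55.6,-36.3,10.6],"yaw":-1.27,"gripper":9},{"delta_pos":[55.6,-36.3,10.6],"yaw":-1.27,"gripper":9},{"delta_pos":[55.6,-36.3,10.6],"yaw":-1.27,"gripper":9},{"delta_pos":[55.6,-36.3,10.6],"yaw":-1.27,"gripper":9}])

```text
t: 0.77
position: [0.3899, -0.3484, 0.1739]
eef_rot: [-0.0, 0.799, 0.601, -0.0]
contact_force: [0.3, -0.4, 0.6]
grip_width: 0.0901
grip_force: 0.0
```

```bash
python3 g.py 607 -95.6 120 -1
```

```text
t 0.77 p [ 389.9 -348.4  173.9] yang -16.11 tilt [-0.0001 -0.    ] w 0.0901 f 0.0 q7 0.22
[30.31 13.84  5.38] yaw -0.2637
```

jog_arm(motion=[{"delta_pos":[30.3,13.85,5.4],"yaw":-0.264,"gripper":9},{"delta_pos":[30.3,13.85,5.4],"yaw":-0.264,"gripper":9},{"delta_pos":[30.3,13.85,5.4],"yaw":-0.264,"gripper":9},{"delta_pos":[30.3,13.85,5.4],"yaw":-0.264,"gripper":9},{"delta_pos":[30.3,13.85,5.4],"yaw":-0.264,"gripper":9},{"delta_pos":[30.3,13.85,5.4],"yaw":-0.264,"gripper":9},{"delta_pos":[30.3,13.85,5.4],"yaw":-0.264,"gripper":9},{"delta_pos":[30.3,13.85,5.4],"yaw":-0.264,"gripper":9}])

```text
t: 1.43
position: [0.6059, -0.1003, 0.1201]
eef_rot: [-0.0, 0.715, 0.699, -0.0]
contact_force: [0.7, -0.7, -0.7]
grip_width: 0.0897
grip_force: 0.0
```

```bash
python3 g.py 607 -95.6 120 -1 607 -95.6 32 -1
```

```text
t 1.43 p [ 605.9 -100.3  120.1] yang -1.34 tilt [-0.0007 -0.0002] w 0.0897 f 0.0 q7 -0.16
[0.47 0.1  0.01] yaw -0.0059
[0.47 0.11 8.81] yaw -0.0059
```

jog_arm(motion=[{"delta_pos":[0.45,0.1,0],"yaw":0,"gripper":9},{"delta_pos":[0.45,0.1,3],"yaw":0,"gripper":9},{"delta_pos":[0.45,0.1,6],"yaw":0,"gripper":9},{"delta_pos":[0.45,0.1,8],"yaw":0,"gripper":9},{"delta_pos":[0.45,0.1,8.8],"yaw":0,"gripper":9},{"delta_pos":[0.45,0.1,8.8],"yaw":0,"gripper":3.5},{"delta_pos":[0.45,0.1,8.8],"yaw":0,"gripper":3.5},{"delta_pos":[0.45,0.1,8.8],"yaw":0,"gripper":3.5}])

```text
t: 2.1
position: [0.6073, -0.0975, 0.0343]
eef_rot: [0.001, 0.715, 0.699, 0.001]
contact_force: [-0.4, -0.1, 0.2]
grip_width: 0.0748
grip_force: 0.0
```

```bash
python3 g.py 607 -95.6 32 -1
```

```text
t 2.1 p [607.3 -97.5  34.3] yang -1.34 tilt [ 0.0022 -0.0002] w 0.0748 f 0.0 q7 -0.22
[ 0.19 -0.03  0.23] yaw -0.0059
```

jog_arm(motion=[{"delta_pos":[0,0,0],"yaw":0,"gripper":3.5},{"delta_pos":[0,0,0],"yaw":0,"gripper":3.5},{"delta_pos":[0,0,0],"yaw":0,"gripper":3.5},{"delta_pos":[0,0,0],"yaw":0,"gripper":3.5},{"delta_pos":[0,0,0],"yaw":0,"gripper":3.5},{"delta_pos":[0,0,0],"yaw":0,"gripper":3.5},{"delta_pos":[0,0,-0.5],"yaw":0,"gripper":3.5},{"delta_pos":[0,0,-1],"yaw":0,"gripper":3.5}])

```text
t: 2.77
position: [0.6053, -0.0974, 0.0425]
eef_rot: [-0.001, 0.715, 0.699, -0.001]
contact_force: [0.4, 0.5, -3.7]
grip_width: 0.0437
grip_force: 30.0
```

```bash
python3 g.py 607 -95.6 100 1 450 -40 85 1 433.5 130 85 1  433.5 130 35 1
```

```text
t 2.77 p [605.3 -97.4  42.5] yang -1.32 tilt [-0.002   0.0001] w 0.0437 f 30.0 q7 -0.21
[ 0.18  0.15 -5.75] yaw -0.0405
[  5.38 -15.67  -4.22] yaw -0.0405
[ 22.33 -17.71  -4.21] yaw -0.0405
[ 22.33 -17.7    0.79] yaw -0.0405
```

jog_arm(motion=[{"delta_pos":[0,-2.5,-3],"yaw":0,"gripper":3.5},{"delta_pos":[0,-6,-4.5],"yaw":0,"gripper":3.5},{"delta_pos":[2,-9.5,-4.5],"yaw":-0.04,"gripper":3.5},{"delta_pos":[5,-12.3,-4.5],"yaw":-0.04,"gripper":3.5},{"delta_pos":[8.5,-14.5,-4.5],"yaw":-0.04,"gripper":3.5},{"delta_pos":[12.3,-16,-4.5],"yaw":-0.04,"gripper":3.5},{"delta_pos":[16.2,-17,-4.5],"yaw":-0.04,"gripper":3.5},{"delta_pos":[19.8,-17.7,-4.5],"yaw":-0.04,"gripper":3.5}])

```text
t: 3.43
position: [0.4321, 0.1061, 0.0883]
eef_rot: [0.0, 0.701, 0.713, -0.0]
contact_force: [1.6, -0.8, -2.4]
grip_width: 0.0441
grip_force: 30.0
```

```bash
python3 g.py 433.5 130 85 1  433.5 130 34.5 1
```

```text
t 3.43 p [432.1 106.1  88.3] yang 0.97 tilt [-0.0002 -0.0005] w 0.0441 f 30.0 q7 -0.61
[2.38 0.18 0.33] yaw -0.0005
[2.39 0.18 5.38] yaw -0.0005
```

jog_arm(motion=[{"delta_pos":[2.0,0.1,1],"yaw":0,"gripper":3.5},{"delta_pos":[2.4,0.15,3],"yaw":0,"gripper":3.5},{"delta_pos":[2.4,0.15,4.5],"yaw":0,"gripper":3.5},{"delta_pos":[2.4,0.15,5.2],"yaw":0,"gripper":3.5},{"delta_pos":[2.4,0.15,5.4],"yaw":0,"gripper":3.5},{"delta_pos":[2.4,0.15,5.4],"yaw":0,"gripper":6.5},{"delta_pos":[2.4,0.15,5.4],"yaw":0,"gripper":6.5},{"delta_pos":[2.4,0.15,5.4],"yaw":0,"gripper":6.5}])

```text
t: 4.1
position: [0.4355, 0.1284, 0.0344]
eef_rot: [0.0, 0.701, 0.713, 0.0]
contact_force: [-0.1, 0.3, 0.4]
grip_width: 0.0593
grip_force: 0.0
```

```bash
python3 g.py 433.5 130 110 1  610.5 -7.3 110 0.4
```

```text
t 4.1 p [435.5 128.4  34.4] yang 0.93 tilt [0.0009 0.    ] w 0.0593 f 0.0 q7 -0.73
[ 0.16 -0.19 -7.56] yaw -0.0013
[-13.85  17.29  -7.54] yaw 0.0092
```

jog_arm(motion=[{"delta_pos":[0,0,-4],"yaw":0,"gripper":6.5},{"delta_pos":[0,0,-7.5],"yaw":0,"gripper":6.5},{"delta_pos":[-2.8,3,-7.5],"yaw":0.01,"gripper":6.8},{"delta_pos":[-5.4,6.2,-7.5],"yaw":0.01,"gripper":6.8},{"delta_pos":[-8,9.4,-7.5],"yaw":0.01,"gripper":6.8},{"delta_pos":[-10.6,12.6,-7.5],"yaw":0.01,"gripper":6.8},{"delta_pos":[-12.8,15.8,-7.5],"yaw":0.01,"gripper":6.8},{"delta_pos":[-13.85,17.3,-7.5],"yaw":0.01,"gripper":6.8}])

```text
t: 4.77
position: [0.6139, -0.0122, 0.1092]
eef_rot: [0.001, 0.707, 0.708, 0.0]
contact_force: [1.1, -0.5, 0.1]
grip_width: 0.0685
grip_force: 0.0
```

```bash
python3 g.py 610.5 -7.3 110 0.4 610.5 -7.3 32.5 0.4
```

```text
t 4.77 p [613.9 -12.2 109.2] yang 0.08 tilt [ 0.0025 -0.0017] w 0.0685 f 0.0 q7 -0.3
[ 0.49 -0.34 -0.08] yaw -0.0056
[ 0.5  -0.36  7.67] yaw -0.0056
```

jog_arm(motion=[{"delta_pos":[0,0,0],"yaw":0,"gripper":6.8},{"delta_pos":[0,0,0],"yaw":0,"gripper":6.8},{"delta_pos":[0,0,0],"yaw":0,"gripper":6.8}])

```text
t: 5.02
position: [0.6094, -0.0062, 0.1089]
eef_rot: [-0.0, 0.704, 0.71, -0.0]
contact_force: [-0.2, 0.6, 0.7]
grip_width: 0.068
grip_force: 0.0
```

```bash
python3 g.py 610.5 -7.3 110 0.4 610.5 -7.3 32.5 0.4
```

```text
t 5.02 p [609.4  -6.2 108.9] yang 0.43 tilt [-0.0008  0.0005] w 0.068 f 0.0 q7 -0.31
[-0.12  0.11 -0.11] yaw 0.0005
[-0.12  0.12  7.64] yaw 0.0005
```

jog_arm(motion=[{"delta_pos":[-0.1,0.1,3],"yaw":0,"gripper":6.8},{"delta_pos":[-0.1,0.1,6],"yaw":0,"gripper":6.8},{"delta_pos":[-0.1,0.1,7.6],"yaw":0,"gripper":5.5},{"delta_pos":[-0.1,0.1,7.6],"yaw":0,"gripper":3.5},{"delta_pos":[-0.1,0.1,7.6],"yaw":0,"gripper":3.5},{"delta_pos":[-0.1,0.1,7.6],"yaw":0,"gripper":3.5},{"delta_pos":[-0.1,0.1,7.6],"yaw":0,"gripper":3.5},{"delta_pos":[-0.1,0.1,7.6],"yaw":0,"gripper":3.5}])

```text
t: 5.68
position: [0.6121, -0.0072, 0.0345]
eef_rot: [0.001, 0.705, 0.71, 0.001]
contact_force: [-1.3, 1.7, 4.7]
grip_width: 0.0435
grip_force: 30.0
```

```bash
python3 g.py 432.5 216 85 1  432.5 216 34.5 1
```

```text
t 5.68 p [612.1  -7.2  34.5] yang 0.42 tilt [0.0024 0.0005] w 0.0435 f 30.0 q7 -0.35
[ 22.45 -17.79  -5.08] yaw -0.0101
[ 22.45 -17.8   -0.03] yaw -0.0101
```

jog_arm(motion=[{"delta_pos":[0,-1.5,-3.5],"yaw":0,"gripper":3.5},{"delta_pos":[0,-5.5,-5],"yaw":0,"gripper":3.5},{"delta_pos":[1.5,-9.2,-5],"yaw":-0.01,"gripper":3.5},{"delta_pos":[5.4,-10.5,-5],"yaw":-0.01,"gripper":3.5},{"delta_pos":[9.5,-10.7,-5],"yaw":-0.01,"gripper":3.5},{"delta_pos":[13.6,-10.7,-5],"yaw":-0.01,"gripper":3.5},{"delta_pos":[17.7,-10.9,-5],"yaw":-0.01,"gripper":3.5},{"delta_pos":[21,-12.9,-5],"yaw":-0.01,"gripper":3.5}])

```text
t: 6.35
position: [0.4836, 0.2049, 0.0841]
eef_rot: [0.001, 0.701, 0.713, 0.003]
contact_force: [1.8, 1.4, -3.8]
grip_width: 0.0438
grip_force: 30.0
```

jog_arm(motion=[{"delta_pos":[1.2,-2.5,0],"yaw":0,"gripper":3.5},{"delta_pos":[1.45,-4.6,0],"yaw":0,"gripper":3.5},{"delta_pos":[1.45,-4.9,0],"yaw":0,"gripper":3.5},{"delta_pos":[1.45,-4.9,0],"yaw":0,"gripper":3.5}])

```text
t: 6.68
position: [0.4302, 0.2151, 0.0833]
eef_rot: [0.0, 0.7, 0.714, -0.0]
contact_force: [0.7, -0.4, -4.0]
grip_width: 0.044
grip_force: 30.0
```

```bash
python3 g.py  432.5 216 34.7 1
```

```text
t 6.68 p [430.2 215.1  83.3] yang 1.11 tilt [-0.0001 -0.0007] w 0.044 f 30.0 q7 -0.84
[0.09 0.23 4.86] yaw 0.0018
```

jog_arm(motion=[{"delta_pos":[0.1,0.1,2],"yaw":0,"gripper":3.5},{"delta_pos":[0.1,0.1,4],"yaw":0,"gripper":3.5},{"delta_pos":[0.1,0.1,4.7],"yaw":0,"gripper":3.5},{"delta_pos":[0.1,0.1,4.85],"yaw":0,"gripper":3.5},{"delta_pos":[0.1,0.1,4.85],"yaw":0,"gripper":6.8},{"delta_pos":[0.1,0.1,4.85],"yaw":0,"gripper":6.8},{"delta_pos":[0.1,0.1,4.85],"yaw":0,"gripper":6.8},{"delta_pos":[0.1,0.1,4.85],"yaw":0,"gripper":6.8}])

```text
t: 7.35
position: [0.4334, 0.216, 0.0348]
eef_rot: [0.0, 0.701, 0.713, 0.001]
contact_force: [0.0, -0.3, -0.9]
grip_width: 0.065
grip_force: 0.0
```

```bash
python3 g.py 606 84.2 110 3.3
```

```text
t 7.35 p [433.4 216.   34.8] yang 0.93 tilt [0.0011 0.0005] w 0.065 f 0.0 q7 -0.9
[-13.45  17.05  -7.51] yaw -0.0413
```

jog_arm(motion=[{"delta_pos":[0,0,-4],"yaw":0,"gripper":6.8},{"delta_pos":[0,0,-7.5],"yaw":0,"gripper":6.8},{"delta_pos":[-2.7,3.1,-7.5],"yaw":-0.04,"gripper":6.8},{"delta_pos":[-5.3,6.3,-7.5],"yaw":-0.04,"gripper":6.8},{"delta_pos":[-7.9,9.5,-7.5],"yaw":-0.04,"gripper":6.8},{"delta_pos":[-10.3,12.8,-7.5],"yaw":-0.04,"gripper":6.8},{"delta_pos":[-12.5,15.7,-7.5],"yaw":-0.04,"gripper":6.8},{"delta_pos":[-13.5,17,-7.5],"yaw":-0.04,"gripper":6.8}])

```text
t: 8.02
position: [0.6089, 0.0786, 0.1094]
eef_rot: [0.001, 0.689, 0.725, 0.0]
contact_force: [0.2, -0.5, -0.3]
grip_width: 0.0679
grip_force: 0.0
```

jog_arm(motion=[{"delta_pos":[0,0,0],"yaw":0,"gripper":6.8},{"delta_pos":[0,0,0],"yaw":0,"gripper":6.8},{"delta_pos":[0,0,0],"yaw":0,"gripper":6.8}])

```text
t: 8.27
position: [0.604, 0.0848, 0.1093]
eef_rot: [-0.0, 0.686, 0.727, -0.0]
contact_force: [-0.3, 0.6, -0.8]
grip_width: 0.0677
grip_force: 0.0
```

```bash
python3 g.py 606 84.2 32.5 3.3
```

```text
t 8.27 p [604.   84.8 109.3] yang 3.32 tilt [-0.0007  0.0006] w 0.0677 f 0.0 q7 -0.42
[-0.08  0.2   7.68] yaw 0.0003
```

jog_arm(motion=[{"delta_pos":[0,0.15,3],"yaw":0,"gripper":6.8},{"delta_pos":[0,0.15,6],"yaw":0,"gripper":6.8},{"delta_pos":[0,0.15,7.6],"yaw":0,"gripper":5.5},{"delta_pos":[0,0.15,7.6],"yaw":0,"gripper":3.5},{"delta_pos":[0,0.15,7.6],"yaw":0,"gripper":3.5},{"delta_pos":[0,0.15,7.6],"yaw":0,"gripper":3.5},{"delta_pos":[0,0.15,7.6],"yaw":0,"gripper":3.5},{"delta_pos":[0,0.15,7.6],"yaw":0,"gripper":3.5}])

```text
t: 8.93
position: [0.6071, 0.0847, 0.0349]
eef_rot: [0.001, 0.687, 0.727, 0.001]
contact_force: [-0.6, 1.5, 4.9]
grip_width: 0.0435
grip_force: 30.0
```

```bash
python3 g.py 432 301 85 1  432 301 34.5 1
```

```text
t 8.93 p [607.1  84.7  34.9] yang 3.29 tilt [0.0023 0.0008] w 0.0435 f 30.0 q7 -0.46
[ 22.6  -16.23  -5.03] yaw 0.0399
[ 2.259e+01 -1.624e+01  2.000e-02] yaw 0.0399
```

jog_arm(motion=[{"delta_pos":[0,-1.5,-3.5],"yaw":0,"gripper":3.5},{"delta_pos":[0,-5.5,-5],"yaw":0,"gripper":3.5},{"delta_pos":[2,-9,-5],"yaw":0.04,"gripper":3.5},{"delta_pos":[6,-10,-5],"yaw":0.04,"gripper":3.5},{"delta_pos":[10.1,-10.2,-5],"yaw":0.04,"gripper":3.5},{"delta_pos":[14.2,-10.2,-5],"yaw":0.04,"gripper":3.5},{"delta_pos":[18.2,-10.4,-5],"yaw":0.04,"gripper":3.5},{"delta_pos":[21.4,-12.4,-5],"yaw":0.04,"gripper":3.5}])

```text
t: 9.6
position: [0.4728, 0.2942, 0.0846]
eef_rot: [0.0, 0.701, 0.713, 0.003]
contact_force: [1.2, 1.1, -2.6]
grip_width: 0.0435
grip_force: 30.0
```

jog_arm(motion=[{"delta_pos":[1.3,-2.5,0],"yaw":0,"gripper":3.5},{"delta_pos":[1.6,-3.7,0],"yaw":0,"gripper":3.5},{"delta_pos":[1.6,-3.7,0],"yaw":0,"gripper":3.5},{"delta_pos":[1.6,-3.7,0],"yaw":0,"gripper":3.5}])

```text
t: 9.93
position: [0.4329, 0.3055, 0.0838]
eef_rot: [0.0, 0.701, 0.713, 0.0]
contact_force: [0.5, -0.1, -2.9]
grip_width: 0.044
grip_force: 30.0
```

```bash
python3 g.py  432 301 34.9 1
```

```text
t 9.93 p [432.9 305.5  83.8] yang 1.04 tilt [ 0.0007 -0.0006] w 0.044 f 30.0 q7 -0.98
[-0.45 -0.1   4.89] yaw 0.0007
```

jog_arm(motion=[{"delta_pos":[-0.45,-0.1,2],"yaw":0,"gripper":3.5},{"delta_pos":[-0.45,-0.1,4],"yaw":0,"gripper":3.5},{"delta_pos":[-0.45,-0.1,4.7],"yaw":0,"gripper":3.5},{"delta_pos":[-0.45,-0.1,4.85],"yaw":0,"gripper":3.5},{"delta_pos":[-0.45,-0.1,4.85],"yaw":0,"gripper":6.8},{"delta_pos":[-0.45,-0.1,4.85],"yaw":0,"gripper":6.8},{"delta_pos":[-0.45,-0.1,4.85],"yaw":0,"gripper":6.8},{"delta_pos":[-0.45,-0.1,4.85],"yaw":0,"gripper":6.8}])

```text
t: 10.6
position: [0.433, 0.3014, 0.0353]
eef_rot: [0.0, 0.701, 0.713, 0.001]
contact_force: [-0.3, -0.6, -0.6]
grip_width: 0.0652
grip_force: 0.0
```

jog_arm(motion=[{"delta_pos":[0,0,-3],"yaw":0,"gripper":6.8},{"delta_pos":[0,0,-7],"yaw":0,"gripper":6.8},{"delta_pos":[-4,0,-10],"yaw":0,"gripper":6.8},{"delta_pos":[-8,0,-12],"yaw":0,"gripper":6.8},{"delta_pos":[-12,0,-12],"yaw":0,"gripper":6.8},{"delta_pos":[-16,0,-12],"yaw":0,"gripper":6.8},{"delta_pos":[-20,0,-12],"yaw":0,"gripper":5},{"delta_pos":[-22,0,-12],"yaw":0,"gripper":4}])

```text
t: 11.27
position: [0.4357, 0.0769, 0.1553]
eef_rot: [0.001, 0.702, 0.712, -0.0]
contact_force: [1.0, -0.3, -0.9]
grip_width: 0.0592
grip_force: 0.0
```

```bash
python3 - <<'E'
from m import *
for n in('top','side'):
    c=cam(n); save(n+'1',c['frame']); w=cloud(c); np.savez(n+'1.npz',w=w,f=c['frame'])
    w,hsv=scene(w,c['frame']); h,s,v=hsv[...,0],hsv[...,1],hsv[...,2]; z=w[...,2]; print(n)
    roi=(w[...,0]>.35)&(w[...,0]<.7)&(w[...,1]>-.3)&(w[...,1]<.5)
    for nm,a,b in(('orange',5,16),('green',35,50),('blue',108,125)):
        m=(h>=a)&(h<=b)&(s>150)&(v>80)&(z<.008)&roi&(w[...,0]>.5)&(w[...,1]>-.18)
        print(nm,[(q,k,rect(w[mm][:,:2])) for q,k,mm in comps(m,w,60)])
    m=(z>.066)&(z<.09)&roi
    for q,k,mm in comps(m,w,60): print('hi',q,k,rect(w[mm][:,:2]),round(float(np.median(z[mm])),4))
    m=(h<=16)&(s>100)&(v>40)&(z>.035)&(z<.075)&roi&(w[...,0]>.55)
    for q,k,mm in comps(m,w,15): print('bar',q,k,rect(w[mm][:,:2]),round(float(np.percentile(z[mm],90)),4))
print(get_obs()['position'].round(4))
E
```

```text
top
orange [(array([318., 170.]), np.int32(1057), [607.5, 84.1, 71.9, 88.6, 1.2])]
green [(array([361., 167.]), np.int32(268), [612.8, -7.4, 69.6, 85.6, 1.2])]
blue [(array([397., 173.]), np.int32(1115), [607.5, -98.2, 70.5, 88.1, -0.6])]
hi [204. 156.] 1635 [620.5, 328.9, 44.2, 281.7, -1.9] 0.0715
hi [212. 245.] 697 [430.6, 298.0, 43.7, 66.6, 0.5] 0.0774
hi [440. 289.] 100 [358.0, -170.3, 14.3, 39.6, 2.3] 0.073
bar [283. 162.] 118 [614.3, 158.1, 10.2, 57.1, -3.0] 0.0629
side
orange [(array([372., 200.]), np.int32(836), [608.1, 85.0, 70.7, 90.0, 0.5])]
green []
blue [(array([397., 263.]), np.int32(1344), [608.6, -99.2, 68.0, 86.0, 0.0])]
hi [359. 121.] 662 [623.2, 327.2, 44.3, 282.7, -2.0] 0.0722
hi [288. 151.] 1132 [433.9, 210.6, 44.3, 231.0, 0.4] 0.0779
hi [256. 291.] 217 [359.9, -171.3, 19.2, 46.3, -0.3] 0.0738
hi [332. 342.] 89 [457.9, -273.3, 11.3, 14.2, 0.9] 0.0694
hi [306. 346.] 85 [422.4, -274.3, 10.7, 15.0, -6.5] 0.0697
bar [370. 159.] 75 [615.7, 161.9, 8.2, 69.6, -0.3] 0.0627
[0.436  0.0762 0.155 ]
```

```bash
python3 g.py 615.5 150 110 -2.1
```

```text
t 11.37 p [436.   76.2 155. ] yang 0.55 tilt [ 0.     -0.0024] w 0.0513 f 0.0 q7 -0.45
[ 7.22 18.02  4.48] yaw 0.0463
```

View pics/side1.png

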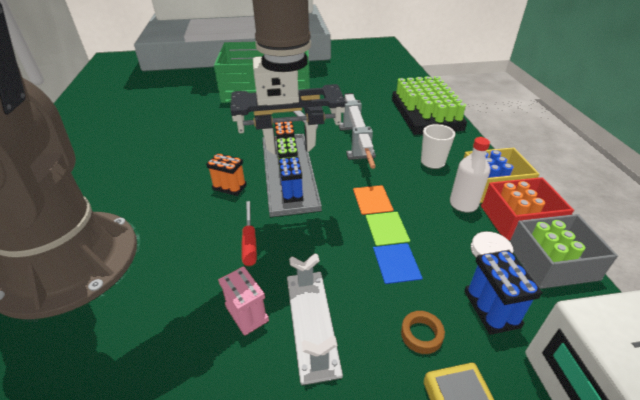

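The three modules stand in the tray around (288,150), the pads are clear at (373,200), (388,228) and (398,263), and the bar tip sticks out at (371,160).

jog_arm(motion=[{"delta_pos":[1.6,4,1],"yaw":0.046,"gripper":4},{"delta_pos":[3,7.8,2],"yaw":0.046,"gripper":4},{"delta_pos":[4.5,11.5,3],"yaw":0.046,"gripper":4},{"delta_pos":[6,15,4],"yaw":0.046,"gripper":4},{"delta_pos":[7.0,17.4,4.5],"yaw":0.046,"gripper":4},{"delta_pos":[7.2,18,4.5],"yaw":0.046,"gripper":4},{"delta_pos":[7.2,18,4.5],"yaw":0.046,"gripper":4},{"delta_pos":[7.2,18,4.5],"yaw":0.046,"gripper":4}])

```text
t: 12.03
position: [0.614, 0.157, 0.1097]
eef_rot: [-0.0, 0.717, 0.697, -0.0]
contact_force: [-0.2, -0.0, 1.0]
grip_width: 0.0402
grip_force: 0.0
```

```bash
python3 g.py 615.5 150 38 -2.1
```

```text
t 12.03 p [614.  157.  109.7] yang -1.62 tilt [-0.0009  0.0001] w 0.0402 f 0.0 q7 -0.58
[-0.7   0.18  7.17] yaw 0.0083
```

jog_arm(motion=[{"delta_pos":[-0.5,0.15,2.5],"yaw":0.008,"gripper":4},{"delta_pos":[-0.5,0.15,5],"yaw":0.008,"gripper":4},{"delta_pos":[-0.5,0.15,6.7],"yaw":0.008,"gripper":4},{"delta_pos":[-0.5,0.15,7.1],"yaw":0.008,"gripper":2.5},{"delta_pos":[-0.5,0.15,7.1],"yaw":0.008,"gripper":0.6},{"delta_pos":[-0.5,0.15,7.1],"yaw":0.008,"gripper":0.6},{"delta_pos":[-0.5,0.15,7.1],"yaw":0.008,"gripper":0.6},{"delta_pos":[-0.5,0.15,7.1],"yaw":0.008,"gripper":0.6}])

```text
t: 12.7
position: [0.6168, 0.1517, 0.0404]
eef_rot: [0.001, 0.72, 0.694, 0.001]
contact_force: [-0.1, 0.2, 0.4]
grip_width: 0.0111
grip_force: 0.0
```

jog_arm(motion=[{"delta_pos":[0,0,0],"yaw":0,"gripper":0.6},{"delta_pos":[0,0,0],"yaw":0,"gripper":0.6}])

```text
t: 12.87
position: [0.6167, 0.1516, 0.04]
eef_rot: [0.0, 0.72, 0.694, 0.001]
contact_force: [0.6, 0.2, 4.7]
grip_width: 0.0089
grip_force: 30.0
```

```bash
python3 g.py 615.5 150 38 -2.1
```

```text
t 12.87 p [616.7 151.6  40. ] yang -2.13 tilt [0.0018 0.0005] w 0.0089 f 30.0 q7 -0.62
[-0.17 -0.12  0.2 ] yaw -0.0005
```

jog_arm(motion=[{"delta_pos":[-1,0,0],"yaw":0,"gripper":0.6},{"delta_pos":[-2.5,0,0],"yaw":0,"gripper":0.6},{"delta_pos":[-4,0,0],"yaw":0,"gripper":0.6},{"delta_pos":[-5.5,0,0],"yaw":0,"gripper":0.6},{"delta_pos":[-7,0,0],"yaw":0,"gripper":0.6},{"delta_pos":[-8.2,0,0],"yaw":0,"gripper":0.6},{"delta_pos":[-8.8,0,0],"yaw":0,"gripper":0.6},{"delta_pos":[-8.8,0,0],"yaw":0,"gripper":0.6}])

```text
t: 13.53
position: [0.6125, 0.0599, 0.0385]
eef_rot: [0.0, 0.721, 0.693, -0.001]
contact_force: [-0.6, -1.2, 0.2]
grip_width: 0.0091
grip_force: 30.0
```

jog_arm(motion=[{"delta_pos":[0,0,0],"yaw":0,"gripper":0.6},{"delta_pos":[0,0,0],"yaw":0,"gripper":2.5},{"delta_pos":[0,0,0],"yaw":0,"gripper":4},{"delta_pos":[0,0,0],"yaw":0,"gripper":4},{"delta_pos":[0,0,0],"yaw":0,"gripper":4},{"delta_pos":[0,0,-2.5],"yaw":0,"gripper":4},{"delta_pos":[0,0,-6],"yaw":0,"gripper":4},{"delta_pos":[0,0,-9],"yaw":0,"gripper":4}])

```text
t: 14.2
position: [0.6123, 0.064, 0.1298]
eef_rot: [-0.001, 0.72, 0.694, -0.0]
contact_force: [0.5, -0.5, -0.3]
grip_width: 0.0398
grip_force: 0.0
```

```bash
cat > bar.py <<'E'
from m import *
def bar(roi):
  for n in('top','side'):
    c=cam(n); w=cloud(c); h,s,v=cv2.split(cv2.cvtColor(c['frame'],cv2.COLOR_RGB2HSV)); z=w[...,2]
    m=(h<=16)&(s>90)&(v>40)&(z>.03)&(z<.16)&(w[...,0]>roi[0])&(w[...,0]<roi[1])&(w[...,1]>roi[2])&(w[...,1]<roi[3])
    for q,k,mm in comps(m,w,12):
        p=w[mm]; f=np.polyfit(p[:,1],p[:,2],1); print(n,q,k,rect(p[:,:2]),'y',p[:,1].min().round(4),p[:,1].max().round(4),'z',np.median(p[:,2]).round(4),'dz/dy',f[0].round(4))
    save(n+'b%d'%int(get_obs()['t']*10),c['frame'])
E
python3 -c "
from bar import *
bar((.58,.66,-.2,.3))"; python3 g.py
```

```text
top [285. 162.] 137 [613.6, 151.5, 10.2, 69.8, -2.3] y 0.1168 0.1864 z 0.0591 dz/dy 0.0431
side [375. 175.] 193 [614.6, 111.1, 9.6, 146.5, -2.2] y 0.0379 0.1844 z 0.0573 dz/dy 0.0444
t 14.3 p [615.8  65.  134.1] yang -2.09 tilt [0.0084 0.0017] w 0.0399 f 0.0 q7 -0.44
```

jog_arm(motion=[{"delta_pos":[4,0,0],"yaw":0,"gripper":4},{"delta_pos":[8,0,0],"yaw":0,"gripper":4},{"delta_pos":[10.2,0,0],"yaw":0,"gripper":4},{"delta_pos":[10.6,0,0],"yaw":0,"gripper":4},{"delta_pos":[10.6,0,0],"yaw":0,"gripper":3.5},{"delta_pos":[10.6,0,3],"yaw":0,"gripper":3.5},{"delta_pos":[10.6,0,6.5],"yaw":0,"gripper":3.5},{"delta_pos":[10.6,0,9],"yaw":0,"gripper":3.5}])

```text
t: 14.97
position: [0.6162, 0.1667, 0.0365]
eef_rot: [0.0, 0.721, 0.693, -0.001]
contact_force: [0.2, -0.7, -0.6]
grip_width: 0.0352
grip_force: 0.0
```

```bash
python3 g.py 617.4 170 38 -2.1
```

```text
t 14.97 p [616.2 166.7  36.5] yang -2.23 tilt [-0.001  -0.0021] w 0.0352 f 0.0 q7 -0.65
[ 0.34  0.1  -0.15] yaw -0.0023
```

jog_arm(motion=[{"delta_pos":[0.1,0,-0.1],"yaw":0,"gripper":0.6},{"delta_pos":[0.1,0,-0.1],"yaw":0,"gripper":0.6},{"delta_pos":[0.1,0,-0.1],"yaw":0,"gripper":0.6},{"delta_pos":[0.1,0,-0.1],"yaw":0,"gripper":0.6},{"delta_pos":[0.1,0,-0.1],"yaw":0,"gripper":0.6},{"delta_pos":[0.1,0,-0.1],"yaw":0,"gripper":0.6},{"delta_pos":[0.1,0,-0.1],"yaw":0,"gripper":0.6},{"delta_pos":[0.1,0,-0.1],"yaw":0,"gripper":0.6}])

```text
t: 15.63
position: [0.6178, 0.1705, 0.0415]
eef_rot: [0.001, 0.72, 0.694, 0.001]
contact_force: [-1.0, -0.9, 7.6]
grip_width: 0.0089
grip_force: 30.0
```

jog_arm(motion=[{"delta_pos":[-0.8,0,0],"yaw":0,"gripper":0.6},{"delta_pos":[-2,0,-0.1],"yaw":0,"gripper":0.6},{"delta_pos":[-3.5,0,-0.1],"yaw":0,"gripper":0.6},{"delta_pos":[-5,0,-0.2],"yaw":0,"gripper":0.6},{"delta_pos":[-6.5,0,-0.2],"yaw":0,"gripper":0.6},{"delta_pos":[-8,0,-0.2],"yaw":0,"gripper":0.6},{"delta_pos":[-8.8,0,-0.2],"yaw":0,"gripper":0.6},{"delta_pos":[-9,0,-0.2],"yaw":0,"gripper":0.6}])

```text
t: 16.3
position: [0.6133, 0.0768, 0.0416]
eef_rot: [0.0, 0.721, 0.693, -0.001]
contact_force: [0.7, 0.4, -1.8]
grip_width: 0.0091
grip_force: 30.0
```

```bash
python3 g.py; python3 -c "
from bar import *
bar((.58,.66,-.2,.3))"
```

```text
t 16.3 p [613.3  76.8  41.6] yang -2.33 tilt [-0.0005 -0.0016] w 0.0091 f 30.0 q7 -0.52
top [282. 162.] 113 [613.7, 159.0, 9.9, 54.3, -2.2] y 0.1318 0.1861 z 0.0614 dz/dy 0.0125
side [384. 201.] 237 [610.1, 16.9, 11.7, 143.0, -2.6] y -0.0545 0.0881 z 0.0578 dz/dy 0.032
```

jog_arm(motion=[{"delta_pos":[-1,0,0],"yaw":0,"gripper":0.6},{"delta_pos":[-2.5,0,0],"yaw":0,"gripper":0.6},{"delta_pos":[-4,0,0],"yaw":0,"gripper":0.6},{"delta_pos":[-5.5,0,0],"yaw":0,"gripper":0.6},{"delta_pos":[-7,0,0],"yaw":0,"gripper":0.6},{"delta_pos":[-8.2,0,0],"yaw":0,"gripper":0.6},{"delta_pos":[-9,0,-0.3],"yaw":0,"gripper":0.6},{"delta_pos":[-9,0,-1.5],"yaw":0,"gripper":0.6}])

```text
t: 17.07
position: [0.6085, -0.0132, 0.0555]
eef_rot: [-0.001, 0.721, 0.693, -0.002]
contact_force: [-0.0, -1.4, -3.3]
grip_width: 0.0089
grip_force: 30.0
```

jog_arm(motion=[{"delta_pos":[-1,0,-1.5],"yaw":0,"gripper":0.6},{"delta_pos":[-2,0,-4],"yaw":0,"gripper":0.6},{"delta_pos":[-2,0,-6],"yaw":0,"gripper":0.6},{"delta_pos":[-2,0,-6],"yaw":0,"gripper":0.6},{"delta_pos":[-2,0,-6],"yaw":0,"gripper":0.6}])

```text
t: 17.48
position: [0.6104, -0.0285, 0.1189]
eef_rot: [0.001, 0.72, 0.694, 0.001]
contact_force: [0.2, 0.9, -3.2]
grip_width: 0.0084
grip_force: 30.0
```

```bash
python3 g.py; python3 -c "
from bar import *
bar((.56,.66,-.3,.3))"
```

```text
t 17.48 p [610.4 -28.5 118.9] yang -2.09 tilt [0.0035 0.0006] w 0.0084 f 30.0 q7 -0.31
top [320. 156.] 314 [611.0, 73.0, 9.6, 131.3, -1.9] y 0.0074 0.1385 z 0.1402 dz/dy 0.0283
side [405. 211.] 360 [606.8, -91.1, 10.5, 140.7, -2.4] y -0.1615 -0.021 z 0.1334 dz/dy 0.0414
```

```bash
python3 g.py 438.4 -215.5 115 1.3
```

```text
t 17.58 p [608.9 -28.7 116.6] yang -2.07 tilt [-0.0005  0.0003] w 0.0087 f 30.0 q7 -0.31
[-19.28 -16.36   0.16] yaw -0.0587
```

jog_arm(motion=[{"delta_pos":[-2,-1.7,0],"yaw":-0.02,"gripper":0.6},{"delta_pos":[-5,-4.2,0],"yaw":-0.04,"gripper":0.6},{"delta_pos":[-8,-6.7,0],"yaw":-0.059,"gripper":0.6},{"delta_pos":[-11,-9.2,0],"yaw":-0.059,"gripper":0.6},{"delta_pos":[-14,-11.8,0],"yaw":-0.059,"gripper":0.6},{"delta_pos":[-16.8,-14.3,0],"yaw":-0.059,"gripper":0.6},{"delta_pos":[-18.7,-15.9,0],"yaw":-0.059,"gripper":0.6},{"delta_pos":[-19.3,-16.4,0],"yaw":-0.059,"gripper":0.6}])

```text
t: 18.25
position: [0.4338, -0.2193, 0.1156]
eef_rot: [-0.001, 0.701, 0.713, -0.002]
contact_force: [-0.8, -0.8, -2.1]
grip_width: 0.0088
grip_force: 30.0
```

jog_arm(motion=[{"delta_pos":[0,0,0],"yaw":0,"gripper":0.6},{"delta_pos":[0,0,0],"yaw":0,"gripper":0.6},{"delta_pos":[0,0,0],"yaw":0,"gripper":0.6}])

```text
t: 18.5
position: [0.4394, -0.2147, 0.1167]
eef_rot: [-0.0, 0.699, 0.716, 0.001]
contact_force: [0.9, 0.3, -2.1]
grip_width: 0.0091
grip_force: 30.0
```

```bash
python3 -c "
from bar import *
bar((.39,.48,-.42,.0))
"; python3 g.py 438.4 -215.5 45 1.3
```

```text
top [422. 249.] 364 [436.2, -124.8, 11.5, 158.6, 0.9] y -0.2042 -0.0455 z 0.1378 dz/dy 0.0349
side [309. 257.] 13 [439.8, -179.0, 2.9, 11.2, -6.9] y -0.1847 -0.1736 z 0.1368 dz/dy -0.092
side [320. 325.] 710 [440.5, -271.0, 10.0, 150.8, 1.2] y -0.3464 -0.1956 z 0.1331 dz/dy 0.039
t 18.6 p [ 439.4 -214.7  116.7] yang 1.41 tilt [0.0005 0.0007] w 0.0089 f 30.0 q7 0.15
[-0.08 -0.11  7.17] yaw 0.002
```

jog_arm(motion=[{"delta_pos":[-0.25,-0.05,2],"yaw":0,"gripper":0.6},{"delta_pos":[-0.25,-0.05,4.5],"yaw":0,"gripper":0.6},{"delta_pos":[-0.25,-0.05,6.2],"yaw":0,"gripper":0.6},{"delta_pos":[-0.25,-0.05,6.8],"yaw":0,"gripper":0.6},{"delta_pos":[-0.25,-0.05,7.1],"yaw":0,"gripper":0.6},{"delta_pos":[-0.25,-0.05,7.1],"yaw":0,"gripper":0.6},{"delta_pos":[-0.25,-0.05,7.1],"yaw":0,"gripper":0.6}])

```text
t: 19.18
position: [0.4386, -0.2181, 0.0465]
eef_rot: [0.0, 0.699, 0.715, 0.0]
contact_force: [-0.5, 2.1, -0.7]
grip_width: 0.0086
grip_force: 30.0
```

```bash
python3 -c "
from bar import *
bar((.39,.48,-.42,.0))
o=get_obs();print(o['contact_force'])
"; python3 g.py 438.4 -215.5 45 1.3; ls pics
```

```text
top [413. 249.] 288 [435.7, -126.9, 10.6, 156.0, 1.6] y -0.205 -0.0489 z 0.0661 dz/dy -0.0015
side [310. 295.] 24 [436.0, -216.6, 3.7, 59.2, -6.9] y -0.2459 -0.1874 z 0.067 dz/dy -1.3463
side [320. 354.] 619 [438.4, -275.8, 12.5, 137.0, 1.1] y -0.3442 -0.2072 z 0.0643 dz/dy 0.0322
[ 0.68575896  0.89716283 -1.00054899]
t 19.28 p [ 438.5 -218.6   46.6] yang 1.29 tilt [ 0.0012 -0.0004] w 0.0089 f 30.0 q7 0.08
[ 0.31 -0.01  0.16] yaw -0.0002
side0.png
side1.png
sideb143.png
sideb164.png
sideb175.png
sideb186.png
sideb192.png
top0.png
top1.png
topb142.png
topb163.png
topb175.png
topb185.png
topb192.png
```

jog_arm(motion=[{"delta_pos":[0,0,0.1],"yaw":0,"gripper":0.6},{"delta_pos":[0,0,0.1],"yaw":0,"gripper":3.5},{"delta_pos":[0,0,0.1],"yaw":0,"gripper":3.5},{"delta_pos":[0,0,0.1],"yaw":0,"gripper":3.5},{"delta_pos":[0,0,0.1],"yaw":0,"gripper":3.5},{"delta_pos":[0,0,-3],"yaw":0,"gripper":3.5},{"delta_pos":[0,0,-7],"yaw":0,"gripper":3.5},{"delta_pos":[0,0,-10],"yaw":0,"gripper":5}])

```text
t: 19.95
position: [0.4378, -0.2185, 0.1477]
eef_rot: [-0.0, 0.699, 0.715, 0.0]
contact_force: [1.5, -0.6, -0.3]
grip_width: 0.0382
grip_force: 0.0
```

```bash
python3 -c "
from bar import *
bar((.39,.48,-.42,.0))
c=cam('side');save('s2',c['frame'])
from m import *
w=cloud(c);z=w[...,2]
w2=cloud(cam('top'))
for n,w in(('side',w),('top',w2)):
  z=w[...,2]
  for a,b in((.08,.175),(.175,.26),(.26,.35)):
    m=(z>.072)&(z<.085)&(w[...,0]>.38)&(w[...,0]<.48)&(w[...,1]>a)&(w[...,1]<b); print(n,m.sum(),rect(w[m][:,:2]))
"; python3 g.py 433.5 130 120 0.9
```

```text
top [423. 249.] 360 [435.1, -146.8, 8.4, 192.7, 1.6] y -0.2432 -0.0506 z 0.064 dz/dy -0.0049
side [300. 240.] 36 [435.0, -74.5, 8.4, 18.0, 2.6] y -0.0835 -0.0653 z 0.0644 dz/dy -0.0188
side [316. 330.] 874 [438.9, -221.9, 9.4, 246.0, 1.3] y -0.3447 -0.099 z 0.0645 dz/dy -0.0001
side 0 [0.0, 0.0, 0.0, 0.0, 0.0]
side 0 [0.0, 0.0, 0.0, 0.0, 0.0]
side 0 [0.0, 0.0, 0.0, 0.0, 0.0]
top 667 [431.8, 131.6, 41.2, 64.7, 1.6]
top 677 [430.6, 214.1, 43.2, 66.5, 1.4]
top 682 [430.3, 298.2, 43.5, 66.7, 1.3]
t 20.15 p [ 438.1 -219.2  146.5] yang 1.23 tilt [ 0.0015 -0.0012] w 0.049 f 0.0 q7 0.18
[34.93  0.28  2.61] yaw 0.0057
```

View pics/s2.png

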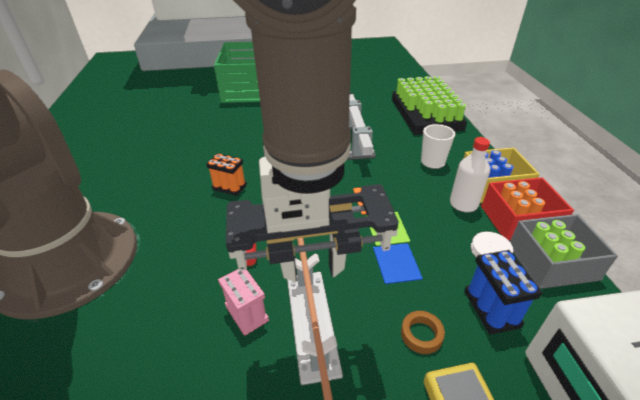

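The bar (side view, 300,240 to 325,395) lies flat in both notches and the gripper is clear of it. Next come the modules, blue first.

jog_arm(motion=[{"delta_pos":[4,0.1,0],"yaw":0,"gripper":6.8},{"delta_pos":[8.1,0.1,0.5],"yaw":0,"gripper":6.8},{"delta_pos":[12.2,0.2,1],"yaw":0,"gripper":6.8},{"delta_pos":[16.3,0.2,1.5],"yaw":0,"gripper":6.8},{"delta_pos":[20.4,0.2,2],"yaw":0,"gripper":6.8},{"delta_pos":[24.5,0.3,2.6],"yaw":0,"gripper":6.8},{"delta_pos":[28.6,0.3,2.6],"yaw":0,"gripper":6.8},{"delta_pos":[32.2,0.3,2.6],"yaw":0,"gripper":6.8}])

```text
t: 20.82
position: [0.432, 0.1054, 0.1183]
eef_rot: [-0.001, 0.699, 0.715, -0.001]
contact_force: [0.4, -0.8, -0.5]
grip_width: 0.0682
grip_force: 0.0
```

jog_arm(motion=[{"delta_pos":[2.4,0,0],"yaw":0,"gripper":6.8},{"delta_pos":[2.8,0,0],"yaw":0,"gripper":6.8},{"delta_pos":[2.8,0,0],"yaw":0,"gripper":6.8},{"delta_pos":[2.8,0,0],"yaw":0,"gripper":6.8}])

```text
t: 21.15
position: [0.4323, 0.1302, 0.1187]
eef_rot: [-0.0, 0.699, 0.715, -0.001]
contact_force: [0.9, 0.2, 0.7]
grip_width: 0.0677
grip_force: 0.0
```

```bash
python3 g.py 433.5 131 34.5 1.2
```

```text
t 21.15 p [432.3 130.2 118.7] yang 1.27 tilt [-0.0023 -0.0012] w 0.0677 f 0.0 q7 -0.65
[0.09 0.14 8.42] yaw 0.0013
```

jog_arm(motion=[{"delta_pos":[0.1,0.15,3],"yaw":0,"gripper":6.8},{"delta_pos":[0.1,0.15,6.5],"yaw":0,"gripper":6.8},{"delta_pos":[0.1,0.15,8.4],"yaw":0,"gripper":5.5},{"delta_pos":[0.1,0.15,8.4],"yaw":0,"gripper":3.5},{"delta_pos":[0.1,0.15,8.4],"yaw":0,"gripper":3.5},{"delta_pos":[0.1,0.15,8.4],"yaw":0,"gripper":3.5},{"delta_pos":[0.1,0.15,8.4],"yaw":0,"gripper":3.5},{"delta_pos":[0.1,0.15,8.4],"yaw":0,"gripper":3.5}])

```text
t: 21.82
position: [0.4353, 0.132, 0.0368]
eef_rot: [0.001, 0.7, 0.715, 0.001]
contact_force: [0.2, 0.2, -3.6]
grip_width: 0.0438
grip_force: 30.0
```

```bash
python3 g.py 608 -98.5 85 -0.3 608 -98.5 33 -0.3
```

```text
t 21.82 p [435.3 132.   36.8] yang 1.21 tilt [0.0016 0.0002] w 0.0438 f 30.0 q7 -0.78
[-23.41  16.79  -4.79] yaw 0.0264
[-23.41  16.78   0.41] yaw 0.0264
```

jog_arm(motion=[{"delta_pos":[0,0.5,-3],"yaw":0,"gripper":3.5},{"delta_pos":[-2,3,-5],"yaw":0.026,"gripper":3.5},{"delta_pos":[-5.3,5.5,-5],"yaw":0.026,"gripper":3.5},{"delta_pos":[-8.6,7.9,-5],"yaw":0.026,"gripper":3.5},{"delta_pos":[-11.9,10.3,-5],"yaw":0.026,"gripper":3.5},{"delta_pos":[-15.2,12.7,-5],"yaw":0.026,"gripper":3.5},{"delta_pos":[-18.5,14.8,-5],"yaw":0.026,"gripper":3.5},{"delta_pos":[-21.8,16.3,-5],"yaw":0.026,"gripper":3.5}])

```text
t: 22.48
position: [0.6042, -0.0844, 0.0868]
eef_rot: [0.001, 0.709, 0.705, 0.001]
contact_force: [0.4, 0.6, -2.7]
grip_width: 0.0432
grip_force: 30.0
```

jog_arm(motion=[{"delta_pos":[-1.4,0.5,0],"yaw":0,"gripper":3.5},{"delta_pos":[-1.6,0.5,0],"yaw":0,"gripper":3.5},{"delta_pos":[-1.6,0.5,0],"yaw":0,"gripper":3.5},{"delta_pos":[-1.6,0.5,0],"yaw":0,"gripper":3.5}])

```text
t: 22.82
position: [0.6067, -0.097, 0.0861]
eef_rot: [-0.0, 0.708, 0.706, 0.0]
contact_force: [-0.4, 1.5, -3.4]
grip_width: 0.0434
grip_force: 30.0
```

```bash
python3 g.py 608 -98.5 36.3 -0.3; python3 - <<'E'
from m import *
c=cam('side'); w=cloud(c); z=w[...,2]
for q,k,mm in comps((z>.1)&(z<.14)&(w[...,0]>.5)&(w[...,0]<.7)&(w[...,1]<0)&(w[...,1]>-.2),w,100): print(q,k,rect(w[mm][:,:2]),np.median(z[mm]))
E
```

```text
t 22.82 p [606.7 -97.   86.1] yang -0.19 tilt [-0.0002  0.0008] w 0.0434 f 30.0 q7 -0.22
[-0.15  0.13  4.98] yaw 0.0019
[406. 222.] 1094 [606.6, -110.1, 45.1, 80.5, -89.1] 0.1259183969103073
```

jog_arm(motion=[{"delta_pos":[-0.15,0.15,2],"yaw":0,"gripper":3.5},{"delta_pos":[-0.15,0.15,4],"yaw":0,"gripper":3.5},{"delta_pos":[-0.15,0.15,4.8],"yaw":0,"gripper":3.5},{"delta_pos":[-0.15,0.15,5],"yaw":0,"gripper":3.5},{"delta_pos":[-0.15,0.15,5],"yaw":0,"gripper":6.8},{"delta_pos":[-0.15,0.15,5],"yaw":0,"gripper":6.8},{"delta_pos":[-0.15,0.15,5],"yaw":0,"gripper":6.8},{"delta_pos":[-0.15,0.15,5],"yaw":0,"gripper":6.8}])

```text
t: 23.53
position: [0.6094, -0.0992, 0.0366]
eef_rot: [0.001, 0.708, 0.706, 0.001]
contact_force: [-0.2, -0.1, -0.1]
grip_width: 0.0651
grip_force: 0.0
```

```bash
python3 g.py 433 216 120 1.1
```

```text
t 23.53 p [609.4 -99.2  36.6] yang -0.2 tilt [ 0.0015 -0.    ] w 0.0651 f 0.0 q7 -0.25
[ 31.46 -17.74  -8.36] yaw -0.0227
```

jog_arm(motion=[{"delta_pos":[0,0,-4],"yaw":0,"gripper":6.8},{"delta_pos":[0,0,-8],"yaw":0,"gripper":6.8},{"delta_pos":[3.6,-2,-8.4],"yaw":-0.023,"gripper":6.8},{"delta_pos":[7.2,-4.1,-8.4],"yaw":-0.023,"gripper":6.8},{"delta_pos":[10.8,-6.1,-8.4],"yaw":-0.023,"gripper":6.8},{"delta_pos":[14.4,-8.1,-8.4],"yaw":-0.023,"gripper":6.8},{"delta_pos":[18,-10.1,-8.4],"yaw":-0.023,"gripper":6.8},{"delta_pos":[21.6,-12.2,-8.4],"yaw":-0.023,"gripper":6.8}])

```text
t: 24.2
position: [0.4869, 0.1184, 0.1205]
eef_rot: [0.0, 0.7, 0.714, 0.001]
contact_force: [0.6, 0.4, -0.3]
grip_width: 0.0679
grip_force: 0.0
```

jog_arm(motion=[{"delta_pos":[3.6,-2,0],"yaw":0,"gripper":6.8},{"delta_pos":[7.2,-4.1,0],"yaw":0,"gripper":6.8},{"delta_pos":[9.5,-5.3,0],"yaw":0,"gripper":6.8},{"delta_pos":[10,-5.6,0],"yaw":0,"gripper":6.8},{"delta_pos":[10,-5.6,0],"yaw":0,"gripper":6.8},{"delta_pos":[10,-5.6,0],"yaw":0,"gripper":6.8},{"delta_pos":[10,-5.6,0],"yaw":0,"gripper":6.8}])

```text
t: 24.78
position: [0.4308, 0.2143, 0.1198]
eef_rot: [0.0, 0.701, 0.713, -0.0]
contact_force: [0.1, 0.1, -0.2]
grip_width: 0.0682
grip_force: 0.0
```

```bash
python3 g.py 433 216 34.5 1.1
```

```text
t 24.78 p [430.8 214.3 119.8] yang 0.96 tilt [ 0.0004 -0.0008] w 0.0682 f 0.0 q7 -0.85
[0.18 0.22 8.53] yaw -0.0024
```

jog_arm(motion=[{"delta_pos":[0.1,0.2,3],"yaw":0,"gripper":6.8},{"delta_pos":[0.1,0.2,6.5],"yaw":0,"gripper":6.8},{"delta_pos":[0.1,0.2,8.5],"yaw":0,"gripper":5.5},{"delta_pos":[0.1,0.2,8.5],"yaw":0,"gripper":3.5},{"delta_pos":[0.1,0.2,8.5],"yaw":0,"gripper":3.5},{"delta_pos":[0.1,0.2,8.5],"yaw":0,"gripper":3.5},{"delta_pos":[0.1,0.2,8.5],"yaw":0,"gripper":3.5},{"delta_pos":[0.1,0.2,8.5],"yaw":0,"gripper":3.5}])

```text
t: 25.45
position: [0.4327, 0.2169, 0.036]
eef_rot: [0.0, 0.701, 0.714, 0.001]
contact_force: [0.2, -1.2, -0.1]
grip_width: 0.0443
grip_force: 30.0
```

```bash
python3 g.py 613 -7 85 0.5 613 -7 35.8 0.5; python3 - <<'E'
from m import *
for n in('top','side'):
    c=cam(n); w=cloud(c); z=w[...,2]
    h,s,v=cv2.split(cv2.cvtColor(c['frame'],cv2.COLOR_RGB2HSV)); r=(w[...,0]>.5)&(w[...,0]<.7)&(w[...,1]<.16)&(w[...,1]>-.2)
    for q,k,mm in comps((z>.06)&(z<.085)&r,w,100): print(n,q,k,rect(w[mm][:,:2]),np.median(z[mm]))
    for nm,a,b in(('orange',5,16),('green',33,52),('blue',108,125)):
        m=(h>=a)&(h<=b)&(s>120)&(v>60)&(z<.008)&r
        print(nm,[(q,k,rect(w[mm][:,:2])) for q,k,mm in comps(m,w,60)])
E
```

```text
t 25.45 p [432.7 216.9  36. ] yang 1.04 tilt [0.002  0.0008] w 0.0443 f 30.0 q7 -0.96
[-22.71  17.63  -4.88] yaw 0.0095
[-22.72  17.62   0.04] yaw 0.0095
top [403. 168.] 691 [604.1, -98.9, 44.2, 67.4, -0.8] 0.07628730071061461
orange [(array([318., 171.]), np.int32(1185), [606.3, 84.0, 73.4, 88.9, 0.9])]
green [(array([357., 169.]), np.int32(1187), [614.1, -7.5, 71.6, 90.7, 0.9])]
blue [(array([390., 178.]), np.int32(350), [606.9, -97.0, 69.2, 85.3, -0.5])]
side [401. 238.] 891 [606.8, -99.6, 45.0, 68.1, -0.1] 0.07660857475009118
orange [(array([372., 200.]), np.int32(837), [608.3, 85.2, 70.5, 91.7, 0.7])]
green [(array([380., 224.]), np.int32(578), [614.7, -5.8, 69.6, 92.6, -0.5])]
blue [(array([395., 270.]), np.int32(484), [608.5, -99.8, 67.3, 86.2, 0.3])]
```

jog_arm(motion=[{"delta_pos":[0,0.5,-3],"yaw":0,"gripper":3.5},{"delta_pos":[-2,3.2,-5],"yaw":0.01,"gripper":3.5},{"delta_pos":[-5.2,5.8,-5],"yaw":0.01,"gripper":3.5},{"delta_pos":[-8.5,8.2,-5],"yaw":0.01,"gripper":3.5},{"delta_pos":[-11.7,10.7,-5],"yaw":0.01,"gripper":3.5},{"delta_pos":[-15,13.2,-5],"yaw":0.01,"gripper":3.5},{"delta_pos":[-18.2,15.6,-5],"yaw":0.01,"gripper":3.5},{"delta_pos":[-21.2,17.4,-5],"yaw":0.01,"gripper":3.5}])

```text
t: 26.22
position: [0.6113, 0.0054, 0.085]
eef_rot: [0.0, 0.704, 0.71, 0.0]
contact_force: [0.4, 0.0, -4.3]
grip_width: 0.0433
grip_force: 30.0
```

jog_arm(motion=[{"delta_pos":[-1.2,0.35,0],"yaw":0,"gripper":3.5},{"delta_pos":[-1.4,0.35,0],"yaw":0,"gripper":3.5},{"delta_pos":[-1.4,0.35,0],"yaw":0,"gripper":3.5},{"delta_pos":[-1.4,0.35,0],"yaw":0,"gripper":3.5}])

```text
t: 26.55
position: [0.6125, -0.0044, 0.0848]
eef_rot: [-0.001, 0.704, 0.711, 0.0]
contact_force: [-0.0, -0.3, -3.4]
grip_width: 0.0434
grip_force: 30.0
```

```bash
python3 g.py 614.5 -6 35.8 0.5
```

```text
t 26.55 p [612.5  -4.4  84.8] yang 0.58 tilt [-0.0008  0.001 ] w 0.0434 f 30.0 q7 -0.38
[-0.16  0.21  4.9 ] yaw 0.0014
```

jog_arm(motion=[{"delta_pos":[-0.15,0.2,2],"yaw":0,"gripper":3.5},{"delta_pos":[-0.15,0.2,4],"yaw":0,"gripper":3.5},{"delta_pos":[-0.15,0.2,4.7],"yaw":0,"gripper":3.5},{"delta_pos":[-0.15,0.2,4.9],"yaw":0,"gripper":3.5},{"delta_pos":[-0.15,0.2,4.9],"yaw":0,"gripper":6.8},{"delta_pos":[-0.15,0.2,4.9],"yaw":0,"gripper":6.8},{"delta_pos":[-0.15,0.2,4.9],"yaw":0,"gripper":6.8},{"delta_pos":[-0.15,0.2,4.9],"yaw":0,"gripper":6.8}])

```text
t: 27.22
position: [0.6162, -0.0071, 0.037]
eef_rot: [0.001, 0.704, 0.71, 0.001]
contact_force: [0.4, -0.8, -0.2]
grip_width: 0.0651
grip_force: 0.0
```

```bash
python3 g.py 432.5 301 120 1.1
```

```text
t 27.22 p [616.2  -7.1  37. ] yang 0.51 tilt [0.002 0.   ] w 0.0651 f 0.0 q7 -0.41
[ 30.98 -18.08  -8.33] yaw -0.0102
```

jog_arm(motion=[{"delta_pos":[0,0,-4],"yaw":0,"gripper":6.8},{"delta_pos":[0,0,-8],"yaw":0,"gripper":6.8},{"delta_pos":[3.5,-2.1,-8.3],"yaw":-0.01,"gripper":6.8},{"delta_pos":[7.1,-4.2,-8.3],"yaw":-0.01,"gripper":6.8},{"delta_pos":[10.7,-6.3,-8.3],"yaw":-0.01,"gripper":6.8},{"delta_pos":[14.3,-8.4,-8.3],"yaw":-0.01,"gripper":6.8},{"delta_pos":[17.9,-10.5,-8.3],"yaw":-0.01,"gripper":6.8},{"delta_pos":[21.4,-12.5,-8.3],"yaw":-0.01,"gripper":6.8}])

```text
t: 27.88
position: [0.4875, 0.2072, 0.1197]
eef_rot: [0.0, 0.7, 0.714, 0.001]
contact_force: [0.9, 1.3, 0.1]
grip_width: 0.068
grip_force: 0.0
```

jog_arm(motion=[{"delta_pos":[3.6,-2.1,0],"yaw":0,"gripper":6.8},{"delta_pos":[7.1,-4.2,0],"yaw":0,"gripper":6.8},{"delta_pos":[9.2,-5.3,0],"yaw":0,"gripper":6.8},{"delta_pos":[9.6,-5.6,0],"yaw":0,"gripper":6.8},{"delta_pos":[9.6,-5.6,0],"yaw":0,"gripper":6.8},{"delta_pos":[9.6,-5.6,0],"yaw":0,"gripper":6.8},{"delta_pos":[9.6,-5.6,0],"yaw":0,"gripper":6.8}])

```text
t: 28.47
position: [0.4319, 0.2989, 0.1189]
eef_rot: [0.001, 0.701, 0.713, -0.0]
contact_force: [1.1, -0.5, 0.7]
grip_width: 0.0679
grip_force: 0.0
```

```bash
python3 g.py 432.5 301 34.5 1.1
```

```text
t 28.47 p [431.9 298.9 118.9] yang 0.95 tilt [ 0.0006 -0.0009] w 0.0679 f 0.0 q7 -1.01
[0.22 0.06 8.44] yaw -0.0026
```

jog_arm(motion=[{"delta_pos":[0.1,0.1,3],"yaw":0,"gripper":6.8},{"delta_pos":[0.1,0.1,6.5],"yaw":0,"gripper":6.8},{"delta_pos":[0.1,0.1,8.4],"yaw":0,"gripper":5.5},{"delta_pos":[0.1,0.1,8.4],"yaw":0,"gripper":3.5},{"delta_pos":[0.1,0.1,8.4],"yaw":0,"gripper":3.5},{"delta_pos":[0.1,0.1,8.4],"yaw":0,"gripper":3.5},{"delta_pos":[0.1,0.1,8.4],"yaw":0,"gripper":3.5},{"delta_pos":[0.1,0.1,8.4],"yaw":0,"gripper":3.5}])

```text
t: 29.13
position: [0.4326, 0.3018, 0.0362]
eef_rot: [0.0, 0.701, 0.714, 0.001]
contact_force: [1.1, -0.2, 1.7]
grip_width: 0.0438
grip_force: 30.0
```

```bash
python3 g.py 609.5 86.5 85 0.9 609.5 86.5 35.8 0.9
```

```text
t 29.13 p [432.6 301.8  36.2] yang 1.04 tilt [0.002  0.0012] w 0.0438 f 30.0 q7 -1.1
[-21.84  17.3   -4.88] yaw 0.0025
[-21.85  17.29   0.04] yaw 0.0025
```

jog_arm(motion=[{"delta_pos":[0,0.5,-3],"yaw":0,"gripper":3.5},{"delta_pos":[-2.5,2.8,-5],"yaw":0,"gripper":3.5},{"delta_pos":[-6.4,4.2,-5],"yaw":0,"gripper":3.5},{"delta_pos":[-10.4,5.3,-5],"yaw":0,"gripper":3.5},{"delta_pos":[-14.3,6.6,-5],"yaw":0,"gripper":3.5},{"delta_pos":[-17.8,8.8,-5],"yaw":0,"gripper":3.5},{"delta_pos":[-20.4,12,-5],"yaw":0,"gripper":3.5},{"delta_pos":[-21.6,15.2,-5],"yaw":0,"gripper":3.5}])

```text
t: 29.8
position: [0.5886, 0.082, 0.0854]
eef_rot: [0.001, 0.702, 0.712, -0.001]
contact_force: [1.1, 0.5, -3.0]
grip_width: 0.0436
grip_force: 30.0
```

jog_arm(motion=[{"delta_pos":[-0.2,1.8,0],"yaw":0,"gripper":3.5},{"delta_pos":[-0.2,2.1,0],"yaw":0,"gripper":3.5},{"delta_pos":[-0.2,2.1,0],"yaw":0,"gripper":3.5},{"delta_pos":[-0.2,2.1,0],"yaw":0,"gripper":3.5}])

```text
t: 30.13
position: [0.6077, 0.0875, 0.085]
eef_rot: [-0.0, 0.7, 0.714, -0.0]
contact_force: [-1.2, 0.9, -2.8]
grip_width: 0.0436
grip_force: 30.0
```

```bash
python3 g.py 609.5 86.3 35.8 0.9
```

```text
t 30.13 p [607.7  87.5  85. ] yang 1.14 tilt [-0.0008  0.0003] w 0.0436 f 30.0 q7 -0.54
[-0.12  0.18  4.92] yaw 0.0041
```

jog_arm(motion=[{"delta_pos":[-0.15,0.15,2],"yaw":0,"gripper":3.5},{"delta_pos":[-0.15,0.15,4],"yaw":0,"gripper":3.5},{"delta_pos":[-0.15,0.15,4.7],"yaw":0,"gripper":3.5},{"delta_pos":[-0.15,0.15,4.9],"yaw":0,"gripper":3.5},{"delta_pos":[-0.15,0.15,4.9],"yaw":0,"gripper":6.8},{"delta_pos":[-0.15,0.15,4.9],"yaw":0,"gripper":6.8},{"delta_pos":[-0.15,0.15,4.9],"yaw":0,"gripper":6.8},{"delta_pos":[-0.15,0.15,4.9],"yaw":0,"gripper":6.8}])

```text
t: 30.8
position: [0.611, 0.0857, 0.0369]
eef_rot: [0.001, 0.7, 0.714, 0.001]
contact_force: [0.1, 0.0, 0.3]
grip_width: 0.0649
grip_force: 0.0
```

jog_arm(motion=[{"delta_pos":[0,0,-3],"yaw":0,"gripper":6.8},{"delta_pos":[0,0,-7],"yaw":0,"gripper":6.8},{"delta_pos":[1,-3,-10],"yaw":0,"gripper":6.8},{"delta_pos":[3,-6.5,-12],"yaw":0,"gripper":6.8},{"delta_pos":[5,-10,-13],"yaw":0,"gripper":6.8},{"delta_pos":[8,-13,-13],"yaw":0,"gripper":6.8},{"delta_pos":[11,-16,-13],"yaw":0,"gripper":6.8},{"delta_pos":[14,-18,-13],"yaw":0,"gripper":6.8}])

```text
t: 31.47
position: [0.4262, 0.2216, 0.1669]
eef_rot: [0.001, 0.701, 0.713, 0.0]
contact_force: [1.0, 0.9, -0.3]
grip_width: 0.0681
grip_force: 0.0
```

jog_arm(motion=[{"delta_pos":[2,-1,0],"yaw":0,"gripper":6.8},{"delta_pos":[2,-1,0],"yaw":0,"gripper":6.8},{"delta_pos":[2,-1,0],"yaw":0,"gripper":6.8},{"delta_pos":[2,-1,0],"yaw":0,"gripper":6.8}])

```text
t: 31.8
position: [0.4181, 0.2409, 0.1661]
eef_rot: [0.0, 0.7, 0.714, 0.0]
contact_force: [1.2, -0.0, -0.1]
grip_width: 0.0679
grip_force: 0.0
```

```bash
python3 - <<'E'
from bar import *
bar((.39,.48,-.42,.0))
for n in('top','side'):
    c=cam(n); w=cloud(c); z=w[...,2]; save(n+'9',c['frame'])
    h,s,v=cv2.split(cv2.cvtColor(c['frame'],cv2.COLOR_RGB2HSV)); r=(w[...,0]>.5)&(w[...,0]<.7)&(w[...,1]<.16)&(w[...,1]>-.2)
    for a,b in((-.145,-.053),(-.05,.037),(.04,.135)):
        mm=(z>.06)&(z<.085)&r&(w[...,1]>a)&(w[...,1]<b); print(n,rect(w[mm][:,:2]),np.median(z[mm]).round(4))
    for nm,a,b in(('orange',5,16),('green',33,52),('blue',108,125)):
        m=(h>=a)&(h<=b)&(s>120)&(v>60)&(z<.008)&r
        print(nm,[(q,k,rect(w[mm][:,:2])) for q,k,mm in comps(m,w,60)])
E
```

```text
top [450. 249.] 569 [436.6, -199.8, 8.4, 298.8, 1.6] y -0.3491 -0.0504 z 0.064 dz/dy -0.0012
side [314. 321.] 1000 [438.1, -198.2, 9.3, 293.5, 1.4] y -0.3449 -0.0516 z 0.0644 dz/dy 0.0003
top [604.1, -98.5, 44.4, 66.7, -0.6] 0.0761
top [612.0, -7.5, 44.6, 64.2, 1.1] 0.0763
top [605.6, 82.8, 44.0, 66.0, 1.3] 0.0762
orange [(array([319., 177.]), np.int32(439), [605.8, 84.1, 71.7, 89.7, 0.1])]
green [(array([352., 175.]), np.int32(400), [613.9, -5.9, 71.2, 87.7, 1.0])]
blue [(array([391., 178.]), np.int32(344), [607.3, -97.2, 69.5, 85.7, -0.6])]
side [606.7, -99.6, 44.9, 68.0, 0.2] 0.0765
side [614.3, -8.9, 45.1, 69.4, 0.7] 0.0767
side [608.5, 80.8, 44.1, 67.3, 1.1] 0.0766
orange [(array([362., 202.]), np.int32(227), [586.4, 83.5, 27.4, 88.6, 0.8])]
green [(array([374., 229.]), np.int32(228), [587.0, -6.3, 14.5, 91.2, -0.4])]
blue [(array([395., 270.]), np.int32(485), [608.2, -99.7, 67.5, 86.6, -0.3])]
```

View pics/side9.png

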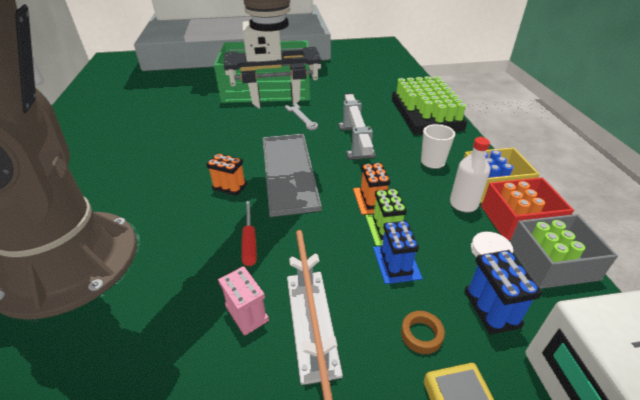

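View pics/top9.png

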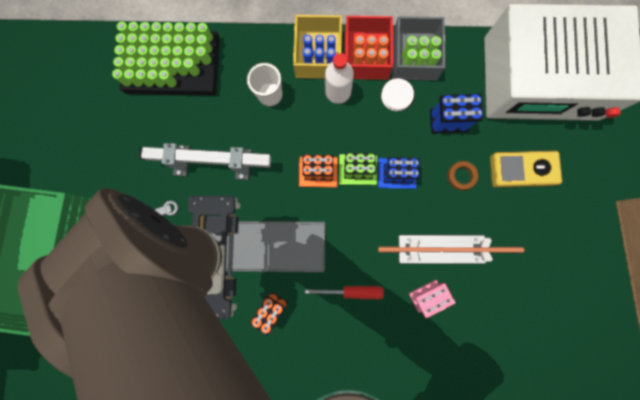

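The bar is centred on the rest within about 2 mm (top view 378–524, 250). The three modules stand on their own pads at (318,170), (360,167) and (402,170), off by at most about 4 mm, and the gripper is clear.

```bash
python3 -c "
from rig import *
print(abs(get_obs()['qd']).max()); print(close_job())"
```

```text
0.004577596017606675
the job is handed in; nothing more can be done
None
```

The job is handed in after about 32 s of robot time. In the last pictures the bar lay in both notches of the rest, about 2 mm off centre. The three modules stood upright on their own pads, within about 4 mm of the middle, and the arm touched nothing. I have not seen the judge's result.

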